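# Tip the plaster test tiles from the chute into the tin

### The job

Three plaster test tiles lie in the sheet-metal chute on its wooden rest. Take the chute by its handle, carry it level to the open tin, lower it until its lip gently rests on the tin's rim and reaches in over the mouth, then tip it gradually so that all three tiles slide into the tin, without fingering the tiles. Then put the empty chute back on its rest, fully down over both pegs with the lip pointing the same way as before; the tin stays standing in its place and the things round about are left alone.

Things in the scene. Friction and masses are not known exactly. Their poses are not given: they have to be found in the camera images.
- chute: open channel of plain sheet aluminium, 220 long x 66 wide, 0.27 to 0.42 kg. Origin: centre of its underside; x along it to the open lip (x +110), z up. Floor 4 mm, walls 4 mm thick and 34 high over the underside, 58 wide inside, rear wall at x -110. Two ears 5 mm thick at underside level, 15 mm hole each, at (x -60, y +49) and (x +60, y -49), reach out to y +-65
- chute_grip (a point): centre of the chute's handle, 86 mm over the middle of its underside; axes as the chute's. A wooden bar along chute y, 66 long, 14 thick along x (pinch that), from 72 to 100 mm over the underside, carried at its ends by uprights 16 mm wide along x that stand on the channel's sides
- chute_lip (a point): middle of the lower edge of the chute's lip, 110 mm ahead of the chute's origin, at underside level; axes as the chute's. Tiles begin to slide out at some 15 to 23 degrees of tilt, lip down, varying from run to run
- rest: fixed wooden rest: plywood board 170 x 135 with two sleepers (30 x 135, at x -60 and +60), tops 50 mm high, on which the chute lies. Origin: centre of its underside; x points where the chute's lip goes. Two steel pegs at (x -60, y +49) and (x +60, y -49), 11 thick, 20 tall, upper half tapering to 4 mm, go through the ears' holes. The chute starts seated here
- rest_seat (a point): where the origin of the seated chute lies: 50 mm over the centre of the rest's underside; axes as the rest's
- rest_lip (a point): where the lip point of the seated chute lies: 110 mm along the rest's x from rest_seat
- tin: open round tin without a lid, printed sides, a rest of green pigment on its floor, 101 mm across, 88 mm tall, clear mouth 84 mm across, inner floor 6 mm up, 0.5 kg, loose, upright; origin: centre of its underside, z up
- tin_mouth (a point): centre of the tin's mouth at rim height, 88 mm over its underside
- tile_a: cast plaster test tile, 38 x 48 x 13, 60 g, lying flat in the chute with its long side (its y) across the channel, in a row of three from the rear wall forward, 45 mm apart, in any order; origin: centre of its underside, z up
- tile_b: cast plaster test tile, 42 x 52 x 15, 60 g, lying flat in the chute with its long side (its y) across the channel, in a row of three from the rear wall forward, 45 mm apart, in any order; origin: centre of its underside, z up
- tile_c: cast plaster test tile, 39 x 48 x 17, 60 g, lying flat in the chute with its long side (its y) across the channel, in a row of three from the rear wall forward, 45 mm apart, in any order; origin: centre of its underside, z up
- jar: bystander: jar with a green screw lid, 69 mm across, 84 tall, origin under its centre
- paint_tin: bystander: closed small paint tin, 78 mm across, 77 tall, origin under its centre
- block: bystander: cork-brown sanding block 66 x 110 x 31, origin under its centre
Things that resemble listed ones, but are neither listed nor needed, are in the scene too. What is shaped like the tin but orange is not meant.

How it is judged:
By the outcome, as a careful person would: the job done as asked, in the order asked, and still so for the second after the job is handed in, with the robot touching nothing.
It also fails if it takes over 61 s, if anything falls off the work surface, if the arm or the gripper's body presses on something with over 40 N, if the wrist force passes 120 N, or if a joint passes its speed limit or range.

### The arm

A 7-joint arm with a two-finger parallel gripper is mounted at the origin on a cart in front of the work surface, level with it; the furniture and walls round the work are solid. World frame = base frame: x ahead of the robot, y to its left, z up, the work surface at z = 0. Lengths are in m, angles in rad, forces in N, time in s.
With the tool pointing down it reaches from about 0.4 to 0.9 m from the base axis. Payload 5.6 kg.
Tool frame: the origin (TCP) lies at the very end of the fingers, on their centre line; the grasp point (between the pads) lies 19 mm behind it; z points along the fingers, y is the line along which they close (so a half turn about z gives the same grasp; the last joint's range is limited). The gripper opens to 92 mm and grips with 3 to 60 N. Pads are 20 mm wide; open, the fingers measure 128 mm over their backs; the gripper's body (75 mm by 189 mm) begins 69 mm behind the grasp point.
Start: joints at [1.178, 0.468, -0.012, 1.603, 0.006, 1.071, -0.056], TCP at [0.223, -0.611, 0.215] pointing down, gripper open.
Joint ranges: [-2.53, 2.53], [-0.31, 2.02], [-1.57, 1.55], [0.28, 2.44], [-1.29, 4.43], [0.15, 1.84], [-2.92, 2.92]. Speed limits (rad/s): [2.57, 2.57, 3.14, 3.14, 3.14, 3.14, 3.14].

### API

Orientations are given as a rotation vector (axis times angle).
In Python, from workcell import monitor, read_camera, camera_info, env gives the robot as it stands.
- The arm moves only by the tool drive_tool, never from a script. Its argument "deltas" is text: rows parted by semicolons, each of 7 numbers parted by spaces: the closure, from -1 (fully open) to 1 (shut), then the shift along the tool's x, y, z in cm, then the turn, a rotation vector about the tool's x, y, z in rad. In form: claw x y z ax ay az; .... A call has 1 to 20 rows; each row shifts and turns the commanded pose from where the row before left it, along the tool's axes as they then stand; what a row does not reach is not made up. A row lasts 1/10 s, in which the tool goes at most 50 mm and 8.59 degrees, less where a joint would pass 70% of its speed; a pose out of reach is approached as far as the arm can. A call is refused whole if a number of a shift passes 5 or a number of a turn 0.15, either way. A call with a gripper value outside its range is refused whole. The fingers move at their own pace and stop on an object; "grip_force" is the grip in N (left out, the last holds). Time passes only in rows, so rows that do not move let the fingers close. It gives the time, the measured TCP pose, the force, the opening and the grip force at its end, in the units of the state.
- monitor.observe(): the state, without advancing time (a new reading comes with each control period).
- read_camera(name): name is "side" or "top"; returns the picture (384x512x3 uint8, red, green, blue); there is no depth.
- camera_info(name): a dict with "vfov" (degrees; the focal length in pixels is half the picture's height over the tangent of half this angle, whatever the lens; pixels are square), "cx", "cy" (the principal point, pixels), "k1" (the pictures are not rectified: a ray, as slopes to the right and down, at radius r is drawn at 1 + k1 r^2 times it, then the intrinsics apply), "R" (3x3) and "t" (3): a world point X has camera coordinates R X + t. Camera axes: x right, y down, z forward; pixel columns grow to the right and rows downward; lengths in m; the calibration is good to about 2 mm. A picture is of the moment at which its call begins. camera_info takes no time and is no camera call.
- env.job_done(): hands the job in; it is judged then, once.
The state is a dict: "time_s": time; "q": joint angles; "dq": joint speeds; "tau": joint torques, N m; "position": TCP position; "orientation": TCP orientation; "ft_force": force on the tool from outside, world axes, zero at the start; "torque": the same for the moment, N m; "grip_width": opening from 0.0 (shut) to 1.0 (fully open); "grasp_force": force on a finger pad.
Only numpy, scipy, OpenCV 4.12 (cv2) and the standard library are available. Lean on these libraries where they do the work, as an engineer would, in place of code of your own. Each camera call takes 0.05 s, during which the arm holds its last target. There are 200 camera calls.

## Working session

There is one attempt and no reset: what is moved stays moved. The work goes in short steps, Python scripts to look and compute and a tool call to move; the robot and the scene stay as the last step left them, time stands still between calls to the robot, and variables do not carry over. Pictures are saved under pics/ and viewed, at most 10 in all, crops included, and the job is handed in when it is done.

Besides the shell and the picture viewer there is one more tool, called after ">>>" as name(argument=value, ...) on one line, values as JSON. drive_tool: Moves the arm, as the interface text tells. Its arguments: {"type":"object","properties":{"deltas":{"type":"string"},"grip_force":{"type":"number"}},"required":["deltas"]}

```bash
mkdir -p pics
cat > h.py <<'E'
import numpy as np, cv2
from scipy.spatial.transform import Rotation as Rot
from workcell import monitor, read_camera, camera_info, env
def grab(n, f):
    im=read_camera(n); cv2.imwrite(f, im[:,:,::-1]); return im
def KM(n):
    c=camera_info(n); f=192/np.tan(np.radians(c['vfov'])/2)
    return np.array([[f,0,c['cx']],[0,f,c['cy']],[0,0,1.]]),np.array([c['k1'],0,0,0,0.]),np.array(c['R']),np.array(c['t'])
def ray(n,uv):
    K,d,R,t=KM(n); p=cv2.undistortPoints(np.array(uv,float).reshape(-1,1,2),K,d).reshape(-1,2)
    return -R.T@t, np.c_[p,np.ones(len(p))]@R
def onplane(n,uv,z):
    o,d=ray(n,uv); return o+d*((z-o[2])/d[:,2])[:,None]
def proj(n,X):
    K,d,R,t=KM(n); return cv2.projectPoints(np.array(X,float).reshape(-1,1,3),cv2.Rodrigues(R)[0],t,K,d)[0].reshape(-1,2)
E
python3 - <<'E'
from h import *
a=grab('top','pics/top0.png'); b=grab('side','pics/side0.png')
for n in('top','side'): print(camera_info(n))
print(monitor.observe())
E
```

```text
{'vfov': 52.09571344258901, 'cx': 266.7030110110038, 'cy': 191.14602556802922, 'k1': -0.1264675270427351, 'R': array([[ 0.0225849 , -0.99974251, -0.00219901],
       [-0.98590549, -0.02190749, -0.16586268],
       [ 0.1657718 ,  0.00591401, -0.98614641]]), 't': array([0.20735108, 0.5620161 , 0.98374997])}
{'vfov': 44.31562619971096, 'cx': 259.51000787394884, 'cy': 190.1783382801547, 'k1': -0.11322048864826913, 'R': array([[-9.92155519e-01, -1.25009672e-01, -9.09418971e-05],
       [-9.72360770e-02,  7.72183565e-01, -6.27915351e-01],
       [ 7.85657160e-02, -6.22980838e-01, -7.78281636e-01]]), 't': array([ 0.56005495, -0.06052995,  1.34504027])}
{'time_s': 0.1, 'q': array([ 1.17798853,  0.46827367, -0.01158926,  1.60350768,  0.00600906,
        1.07140911, -0.05628798]), 'dq': array([ 0.00148081, -0.00198444, -0.00030191, -0.00196695, -0.00130595,
       -0.00079697,  0.00083861]), 'tau': array([ 9.36657816e-04, -5.21649027e+01, -1.26134005e-02, -2.44368911e+01,
       -5.67812647e-02,  1.40405766e-02,  1.01459009e-04]), 'position': array([ 0.22251603, -0.61017762,  0.2137555 ]), 'orientation': array([-3.09218918e+00, -5.46323071e-01,  6.23491242e-04]), 'ft_force': array([0.12963207, 1.05109686, 0.12458694]), 'torque': array([0.01448913, 0.01617532, 0.03289127]), 'grasp_force': 0.0, 'grip_width': 0.9975673470819166}
```

View pics/top0.png

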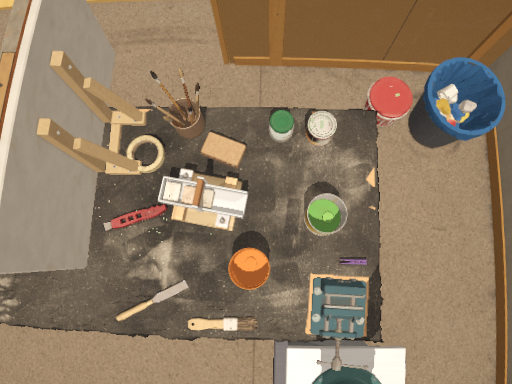

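View pics/side0.png

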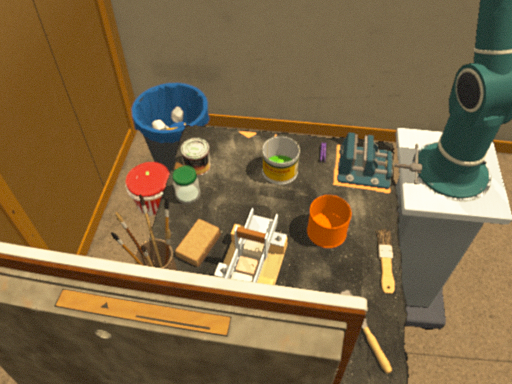

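The top view shows the chute near (203,196), its handle near (200,190) and the green-floored tin near (326,214). The orange decoy is near (249,269), the block at (223,149), the jar at (281,124) and the paint tin at (321,126). The side view agrees: tin at (281,160), chute handle at (250,235). Next I'll enlarge the chute and tin.

Run:
```python
from h import *
a=cv2.imread('pics/top0.png'); b=cv2.imread('pics/side0.png')
c1=cv2.resize(a[155:240,145:265],None,fx=6,fy=6,interpolation=cv2.INTER_CUBIC)[:, :720]
c2=cv2.resize(b[120:290,205:365],None,fx=3.5,fy=3.5,interpolation=cv2.INTER_CUBIC)
cv2.imwrite('pics/c1.png',c1);cv2.imwrite('pics/c2.png',c2)
hsv=cv2.cvtColor(a,cv2.COLOR_BGR2HSV)
print(onplane('top',[[326,214],[249,269],[203,196],[281,124],[321,126],[223,149]],0.08))
```

```text
[[0.49658998 0.0688338  0.08      ]
 [0.3557462  0.25901218 0.08      ]
 [0.53559262 0.38141684 0.08      ]
 [0.73123693 0.18620748 0.08      ]
 [0.72842776 0.08096841 0.08      ]
 [0.66006555 0.33557617 0.08      ]]
```

View pics/c1.png

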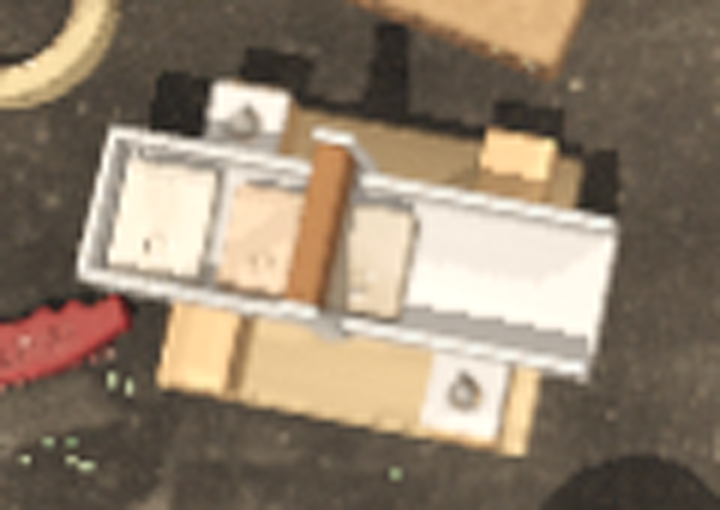

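View pics/c2.png

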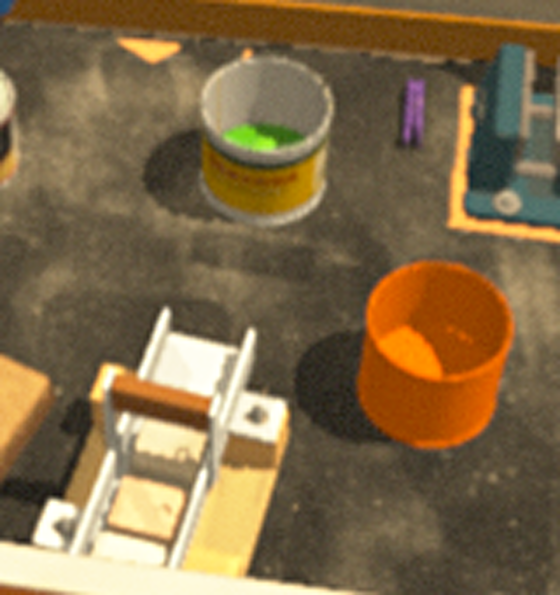

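The crops show the seated chute with its lip to the right, toward world −y. Pegs are at about (245,122) and (465,392) in c1, the handle-bar centre at (322,224), and the tin rim around (267,110) in c2. Now I'll turn these into positions.

Run:
```python
from h import *
from scipy.optimize import least_squares
np.set_printoptions(precision=4,suppress=True)
T=lambda p:(np.array(p,float)+.5)/6-.5+[145,155]
S=lambda p:(np.array(p,float)+.5)/3.5-.5+[205,120]
pt=onplane('top',T([[245,122],[465,392]]),.069); ps=onplane('side',S([[60,525],[257,414]]),.069)
for n,p in(('top',pt),('side',ps)):
    d=p[1]-p[0]; th=np.arctan2(d[1],d[0])-np.arctan2(-98,120)
    print(n,'pegs',p.tolist(),'mid',p.mean(0),'len',np.linalg.norm(d),'head deg',np.degrees(th))
# handle by colour in both views
def tri(a,b):
    (o1,d1),(o2,d2)=ray('top',a),ray('side',b); A=np.c_[d1[0],-d2[0]]; s=np.linalg.lstsq(A,o2-o1,rcond=None)[0]
    return (o1+s[0]*d1[0]+o2+s[1]*d2[0])/2
a=cv2.imread('pics/top0.png'); b=cv2.imread('pics/side0.png')
t4=T([[320,147],[355,150],[322,303],[290,298]]); print('handle top face',onplane('top',t4,.15),onplane('top',t4,.15).mean(0))
print('lip top corners',onplane('top',T([[617,222],[590,372]]),.084), 'rear',onplane('top',T([[112,127],[80,277]]),.084))
# tin rim: bright mask contour, circle R=.0505 at z=.088, both views
for n,im,c in(('top',a,(326,214)),('side',b,(281,152))):
    g=cv2.cvtColor(im,cv2.COLOR_BGR2GRAY).astype(float); pts=[]
    X0=onplane(n,[c],.088)[0]
    for k in range(3):
        pts=[]
        for th in np.linspace(0,2*np.pi,72,endpoint=False):
            r=np.linspace(.038,.060,45); P=X0+np.c_[r*np.cos(th),r*np.sin(th),0*r]
            uv=proj(n,P).astype(np.float32); v=cv2.remap(g.astype(np.float32),uv[:,:1],uv[:,1:],cv2.INTER_LINEAR).ravel()
            i=np.argmin(np.gradient(cv2.GaussianBlur(v,(1,5),0).ravel())); pts.append(P[i])
        pts=np.array(pts)
        s=least_squares(lambda q:np.hypot(pts[:,0]-q[0],pts[:,1]-q[1])-.0505,X0[:2],loss='soft_l1',f_scale=.001)
        X0=np.r_[s.x,.088]
    print(n,'tin',X0,'med res',np.median(abs(s.fun)))
for z in(.0,.2,.35): print('easel',z,onplane('top',[[145,118],[132,168],[47,128]],z))
print('cam',ray('top',[[0,0]])[0])
```

```text
top pegs [[0.5916730189167961, 0.4321878768451194, 0.06899999999999995], [0.4768600288297748, 0.3315315318259362, 0.06899999999999995]] mid [0.5343 0.3819 0.069 ] len 0.1526883181037217 head deg -99.52164536258131
side pegs [[0.5947878142702907, 0.4422448157033466, 0.06900000000000006], [0.47713464274278417, 0.3411847880620378, 0.06899999999999984]] mid [0.536  0.3917 0.069 ] len 0.1550980269292391 head deg -100.10118829986052
handle top face [[0.5654 0.3837 0.15  ]
 [0.5645 0.3697 0.15  ]
 [0.5031 0.3797 0.15  ]
 [0.5048 0.3925 0.15  ]] [0.5344 0.3814 0.15  ]
lip top corners [[0.5488 0.2684 0.084 ]
 [0.4851 0.2778 0.084 ]] rear [[0.5853 0.4865 0.084 ]
 [0.5201 0.496  0.084 ]]
top tin [0.4978 0.0679 0.088 ] med res 0.0010018908396734298
side tin [0.4976 0.0687 0.088 ] med res 0.0014853560907886684
easel 0.0 [[0.7715 0.5764 0.    ]
 [0.6229 0.6015 0.    ]
 [0.7408 0.8769 0.    ]]
easel 0.2 [[0.6991 0.5082 0.2   ]
 [0.5784 0.5286 0.2   ]
 [0.6742 0.7522 0.2   ]]
easel 0.35 [[0.6448 0.4571 0.35  ]
 [0.5451 0.474  0.35  ]
 [0.6242 0.6587 0.35  ]]
cam [0.3863 0.2138 1.0638]
```

>>> drive_tool(deltas="-1 3.5 -1.5 -1 0 0 0;-1 3.5 -1.5 -1 0 0 0;-1 3.5 -1.5 -1 0 0 0;-1 3.5 -1.5 -1 0 0 0;-1 3.5 -1.5 -1 0 0 0;-1 3.5 -1.5 -1 0 0 0;-1 3.5 -1.5 -1 0 0 0;-1 3.5 -1.5 -1 0 0 0;-1 3.5 -1.5 -1 0 0 0;-1 3.5 -1.5 -1 0 0 0", grip_force=50)

```text
time_s: 1.1
position: [0.5009, -0.3485, 0.3146]
orientation: [-3.093, -0.546, 0.001]
ft_force: [0.3, -0.9, -0.8]
grip_width: 1.005
grasp_force: 0.0
```

>>> drive_tool(deltas="-1 1.75 -4.2 0 0 0 -0.14;-1 3 -4 0 0 0 0;-1 0 0 0 0 0 0")

```text
time_s: 1.4
position: [0.5118, -0.2467, 0.3147]
orientation: [-3.04, -0.778, -0.002]
ft_force: [0.4, 0.2, 0.3]
grip_width: 0.999
grasp_force: 0.0
```

>>> drive_tool(deltas="-1 0 0 0 0 0 -0.145;-1 0 0 0 0 0 -0.145;-1 0 0 0 0 0 -0.145;-1 0 0 0 0 0 -0.145;-1 0 0 0 0 0 -0.145;-1 0 0 0 0 0 -0.145;-1 0 0 0 0 0 -0.145;-1 0 0 0 0 0 -0.145;-1 0 0 0 0 0 -0.145;-1 0 0 0 0 0 -0.145;-1 0 0 0 0 0 -0.145;-1 0 0 0 0 0 -0.145;-1 0 0 0 0 0 -0.145;-1 0 0 0 0 0 -0.145;-1 0 0 0 0 0 -0.145;-1 0 0 0 0 0 -0.145;-1 0 0 0 0 0 -0.145;-1 0 0 0 0 0 -0.01;-1 0 0 0 0 0 0")

```text
time_s: 3.3
position: [0.5096, -0.2553, 0.3143]
orientation: [-0.283, -3.128, -0.0]
ft_force: [-0.6, -0.4, -0.5]
grip_width: 1.001
grasp_force: 0.0
```

```bash
cat >> h.py <<'E'
np.set_printoptions(precision=4,suppress=True)
def togo(target, axy, grip=0.0):
    """tool-frame shift (cm) and turn (rad) to bring TCP to target with tool down, tool y along heading axy (deg)"""
    s=monitor.observe(); R=Rot.from_rotvec(s['orientation']); a=np.radians(axy); y=np.array([np.cos(a),np.sin(a),0]); z=np.array([0,0,-1.])
    T=Rot.from_matrix(np.c_[np.cross(y,z),y,z]); 
    print('t',s['time_s'],'pos',s['position'],'q',s['q'],'F',s['ft_force'],'w',s['grip_width'],s['grasp_force'])
    print('shift now cm',R.inv().apply(np.array(target)-s['position'])*100,'turn',(R.inv()*T).as_rotvec(),'shift in target axes',T.inv().apply(np.array(target)-s['position'])*100)
E
python3 -c "
from h import *
togo([.5344,.3814,.25],80.5)"
```

```text
t 3.3 pos [ 0.5096 -0.2553  0.3143] q [ 0.8855  0.3123 -0.5995  1.6535  0.1845  1.2336  1.6374] F [-0.553  -0.3914 -0.4885] w 1.0006838446481956 0.0
shift now cm [ 8.9848 63.0809  6.4455] turn [ 0.0002 -0.0005 -0.0147] shift in target axes [ 8.0605 63.2076  6.4261]
```

>>> drive_tool(deltas="-1 0.54 4.2 0 0 0 -0.015;-1 0.54 4.2 0 0 0 0;-1 0.54 4.2 0 0 0 0;-1 0.54 4.2 0 0 0 0;-1 0.54 4.2 0 0 0 0;-1 0.54 4.2 0 0 0 0;-1 0.54 4.2 0 0 0 0;-1 0.54 4.2 0 0 0 0;-1 0.54 4.2 0 0 0 0;-1 0.54 4.2 0 0 0 0;-1 0.54 4.2 0 0 0 0;-1 0.54 4.2 0 0 0 0;-1 0.54 4.2 0 0 0 0;-1 0.54 4.2 0 0 0 0;-1 0.54 4.2 0 0 0 0;-1 0 0 0 0 0 0;-1 0 0 0 0 0 0")

```text
time_s: 5.0
position: [0.5314, 0.3807, 0.3139]
orientation: [-0.253, -3.13, 0.001]
ft_force: [0.1, -0.0, -0.4]
grip_width: 0.997
grasp_force: 0.0
```

```bash
python3 -c "
from h import *
togo([.5344,.3814,.118],80.5)
im=grab('top','pics/t1.png')
c=cv2.resize(im[120:300,130:330,::-1],None,fx=3.2,fy=3.2); cv2.imwrite('pics/t1c.png',c)"
```

```text
t 5.0 pos [0.5314 0.3807 0.3139] q [-0.1445  0.5261 -0.7896  1.4368  0.3751  1.3348  0.4554] F [ 0.0753 -0.0035 -0.426 ] w 0.9969809733016808 0.0
shift now cm [-0.303   0.1315 19.5864] turn [-0.0008 -0.0009  0.0043] shift in target axes [-0.2846  0.1176 19.5867]
```

View pics/t1c.png

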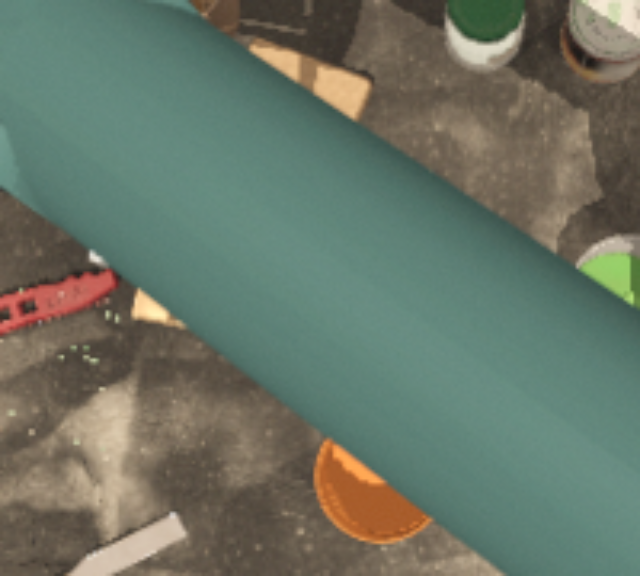

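The forearm hides the chute in the top view, so I'll descend on the measured pose.

>>> drive_tool(deltas="-1 -0.3 0.13 2 0 0 0.004;-1 0 0 3 0 0 0;-1 0 0 3 0 0 0;-1 0 0 3 0 0 0;-1 0 0 2 0 0 0;-1 0 0 2 0 0 0;-1 0 0 1.5 0 0 0;-1 0 0 1.5 0 0 0;-1 0 0 1.6 0 0 0;-1 0 0 0 0 0 0;-1 0 0 0 0 0 0")

```text
time_s: 6.15
position: [0.5353, 0.3807, 0.1185]
orientation: [-0.26, -3.131, 0.0]
ft_force: [-0.0, -0.2, 0.2]
grip_width: 1.0
grasp_force: 0.0
```

```bash
python3 -c "
from h import *
togo([.5344,.3814,.118],80.5)
im=grab('side','pics/s1.png')
c=cv2.resize(im[190:300,190:320,::-1],None,fx=5,fy=5); cv2.imwrite('pics/s1c.png',c)"
```

```text
t 6.15 pos [0.5353 0.3807 0.1185] q [-0.1932  0.7032 -0.6978  1.624   0.5141  1.006   0.3489] F [-0.039  -0.2318  0.2285] w 0.9998330068177403 0.0
shift now cm [0.0992 0.0562 0.055 ] turn [-0.0001 -0.0002 -0.0002] shift in target axes [0.0992 0.0562 0.055 ]
```

View pics/s1c.png

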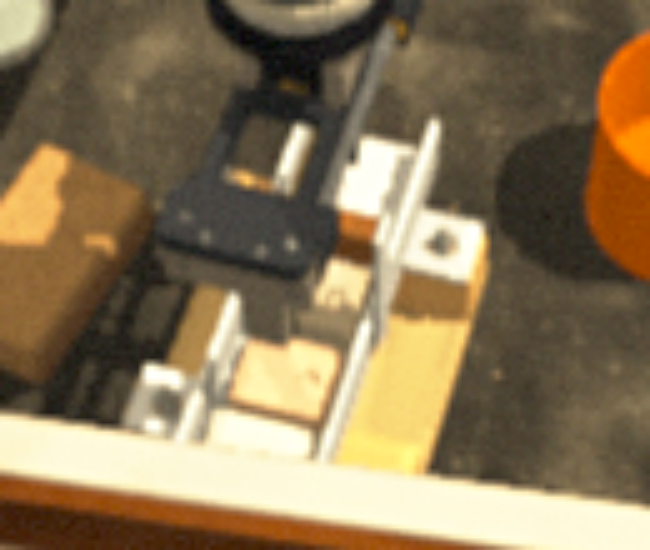

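The fingers straddle the bar, with the handle at about (360,235) in the crop and both pegs still in their ears. Closing.

>>> drive_tool(deltas="1 0 0 0 0 0 0;1 0 0 0 0 0 0;1 0 0 0 0 0 0;1 0 0 0 0 0 0;1 0 0 0 0 0 0;1 0 0 0 0 0 0;1 0 0 0 0 0 0;1 0 0 0 0 0 0", grip_force=12)

```text
time_s: 7.0
position: [0.5352, 0.3806, 0.1185]
orientation: [-0.26, -3.131, 0.0]
ft_force: [-0.0, -0.7, 0.1]
grip_width: 0.329
grasp_force: 0.0
```

>>> drive_tool(deltas="1 0 0 0 0 0 0;1 0 0 0 0 0 0;1 0 0 0 0 0 0", grip_force=55)

```text
time_s: 7.3
position: [0.5353, 0.3815, 0.1186]
orientation: [0.26, 3.131, 0.002]
ft_force: [1.2, 2.2, -2.0]
grip_width: 0.152
grasp_force: 55.0
```

>>> drive_tool(deltas="1 0 0 -0.2 0 0 0;1 0 0 -0.5 0 0 0;1 0 0 -0.8 0 0 0;1 0 0 -1 0 0 0;1 0 0 -1.5 0 0 0;1 0 0 -2 0 0 0;1 0 0 -2 0 0 0;1 0 0 -1.5 0 0 0;1 0 0 -0.5 0 0 0;1 0 0 0 0 0 0;1 0 0 0 0 0 0;1 0 0 0 0 0 0")

```text
time_s: 8.5
position: [0.5348, 0.38, 0.2173]
orientation: [-0.26, -3.129, 0.002]
ft_force: [-0.5, 0.2, -6.2]
grip_width: 0.151
grasp_force: 55.0
```

Run:
```python
from h import *
# pour heading -90-> choose chute heading h; TCP over lip-110
h=-99.5; u=np.array([np.cos(np.radians(h)),np.sin(np.radians(h))])
tin=np.array([.4977,.0683]); lip=tin-u*.013; tcp=lip-u*.110
print('pour tcp',tcp); togo([*tcp,.218],80.5); print(monitor.observe()['torque'],monitor.observe()['orientation'])
im=grab('side','pics/s2.png')
c=cv2.resize(im[110:310,170:370,::-1],None,fx=3,fy=3); cv2.imwrite('pics/s2c.png',c)
```

```text
pour tcp [0.518  0.1896]
t 8.5 pos [0.5348 0.38   0.2173] q [-0.1591  0.6042 -0.7532  1.5448  0.4355  1.1692  0.4077] F [-0.506   0.23   -6.2051] w 0.15109136788684832 54.997748136520386
shift now cm [ -1.4878 -19.0596  -0.0404] turn [-0.0016 -0.0015 -0.0001] shift in target axes [ -1.486  -19.0597  -0.0695]
[-0.0312 -0.2036 -0.0639] [-0.2602 -3.1291  0.0024]
```

View pics/s2c.png

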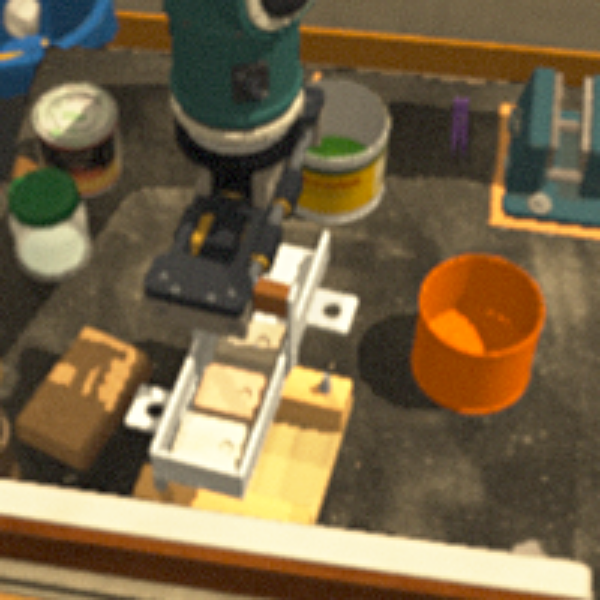

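The lifted chute hangs level at about (240,370) in the crop, with all three tiles inside and the rest clear below. Carrying it to the tin with gentle ramps.

>>> drive_tool(deltas="1 -0.05 -0.6 0 0 0 0;1 -0.1 -1.2 0 0 0 0;1 -0.15 -1.8 0 0 0 0;1 -0.2 -2.2 0 0 0 0;1 -0.2 -2.4 0 0 0 0;1 -0.2 -2.4 0 0 0 0;1 -0.2 -2.4 0 0 0 0;1 -0.2 -2.2 0 0 0 0;1 -0.1 -1.8 0 0 0 0;1 -0.05 -1.2 0 0 0 0;1 -0.05 -0.85 0 0 0 0;1 0 0 0 0 0 0;1 0 0 0 0 0 0;1 0 0 1 0 0 0;1 0 0 1 0 0 0;1 0 0 1 0 0 0;1 0 0 1 0 0 0;1 0 0 0.8 0 0 0;1 0 0 0 0 0 0;1 0 0 0 0 0 0")

```text
time_s: 10.55
position: [0.5186, 0.1905, 0.1704]
orientation: [-0.26, -3.13, -0.0]
ft_force: [0.2, -0.5, -5.6]
grip_width: 0.148
grasp_force: 55.0
```

Run:
```python
from h import *
togo([.518,.1896,.088+.0686],80.5)
im=grab('side','pics/s3.png')
c=cv2.resize(im[110:280,200:370,::-1],None,fx=3.5,fy=3.5); cv2.imwrite('pics/s3c.png',c)
```

```text
t 10.55 pos [0.5186 0.1905 0.1704] q [ 0.187   0.4817 -0.7676  1.847   0.3992  0.9736  0.6516] F [ 0.2063 -0.5117 -5.5936] w 0.1477868473466018 54.99772846698761
shift now cm [ 0.0413 -0.0951  1.3814] turn [ 0.0001 -0.0003  0.0001] shift in target axes [ 0.0418 -0.095   1.3814]
```

View pics/s3c.png

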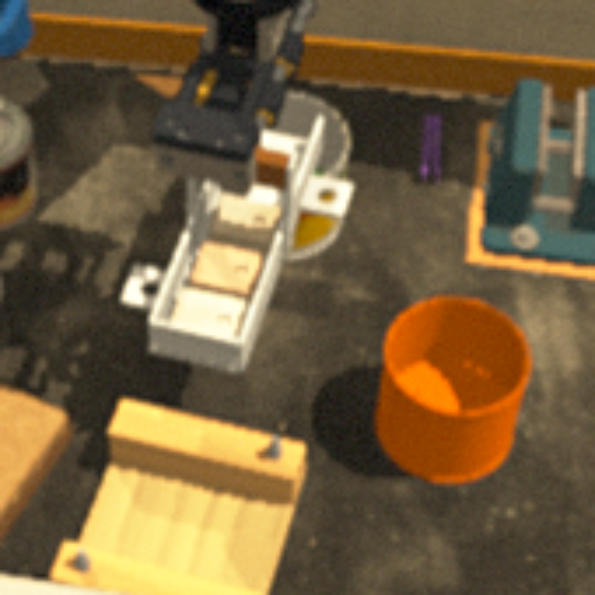

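The chute is over the tin at (320,150) in the crop, lip across the near rim, with the tiles unmoved and the rest empty. Lowering to contact.

>>> drive_tool(deltas="1 0.04 -0.1 0.5 0 0 0;1 0 0 0.4 0 0 0;1 0 0 0.2 0 0 0;1 0 0 0 0 0 0;1 0 0 0 0 0 0")

```text
time_s: 11.1
position: [0.5181, 0.1894, 0.1596]
orientation: [-0.26, -3.131, -0.0]
ft_force: [1.0, -0.4, -5.9]
grip_width: 0.148
grasp_force: 55.0
```

>>> drive_tool(deltas="1 0 0 0.1 0 0 0;1 0 0 0.1 0 0 0;1 0 0 0 0 0 0;1 0 0 0 0 0 0")

```text
time_s: 11.5
position: [0.518, 0.1894, 0.1575]
orientation: [-0.26, -3.131, 0.0]
ft_force: [0.0, -0.0, -5.3]
grip_width: 0.146
grasp_force: 55.0
```

>>> drive_tool(deltas="1 0 0 0.1 0 0 0;1 0 0 0 0 0 0;1 0 0 0 0 0 0")

```text
time_s: 11.8
position: [0.518, 0.1893, 0.1565]
orientation: [-0.26, -3.131, 0.0]
ft_force: [-0.2, 0.4, -5.4]
grip_width: 0.149
grasp_force: 55.0
```

>>> drive_tool(deltas="1 0 0 0.1 0 0 0;1 0 0 0 0 0 0;1 0 0 0 0 0 0")

```text
time_s: 12.1
position: [0.5182, 0.1895, 0.1559]
orientation: [0.26, 3.13, 0.0]
ft_force: [-0.1, 0.1, -2.2]
grip_width: 0.15
grasp_force: 55.0
```

>>> drive_tool(deltas="1 0 0 0.1 0 0 0;1 0 0 0 0 0 0;1 0 0 0 0 0 0")

```text
time_s: 12.4
position: [0.5184, 0.1899, 0.1554]
orientation: [0.26, 3.13, 0.001]
ft_force: [-0.1, 1.1, 5.3]
grip_width: 0.15
grasp_force: 55.0
```

>>> drive_tool(deltas="1 0 0 -0.1 0 0 0;1 0 0 0 0 0 0;1 0 -0.12 -0.17 -0.0175 0 0;1 0 -0.12 -0.17 -0.0175 0 0;1 0 -0.12 -0.17 -0.0175 0 0;1 0 -0.12 -0.17 -0.0175 0 0;1 0 -0.12 -0.17 -0.0175 0 0;1 0 0 0 0 0 0;1 0 0 0 0 0 0")

```text
time_s: 13.3
position: [0.5169, 0.1826, 0.1636]
orientation: [0.261, 3.121, 0.136]
ft_force: [0.1, 0.3, -5.6]
grip_width: 0.147
grasp_force: 55.0
```

```bash
cat >> h.py <<'E'
def tilt():
    s=monitor.observe(); M=Rot.from_rotvec(s['orientation']).as_matrix()
    lip=s['position']+M@np.array([0,-.110,.0686]); piv=s['position']+M@np.array([0,-.097,.0686])
    print('tilt deg',np.degrees(np.arcsin(M[2,1])),'roll',np.degrees(np.arcsin(M[2,0])),'lip',lip,'piv',piv,'F',s['ft_force'],'T',s['torque'],'q',s['q'],'t',s['time_s'])
E
python3 -c "
from h import *
tilt()"
```

```text
tilt deg 4.995416172019252 roll 0.029259396561071457 lip [0.4996 0.0804 0.0857] piv [0.5018 0.0932 0.0868] F [ 0.1456  0.33   -5.5792] T [-0.261  -0.0942 -0.0035] q [ 0.2834  0.4758 -0.8061  1.8931  0.3467  0.8832  0.7306] t 13.3
```

>>> drive_tool(deltas="1 0 -0.01 0.1 0 0 0;1 0 0 0 0 0 0;1 0 0 0 0 0 0")

```text
time_s: 13.6
position: [0.5169, 0.1834, 0.1628]
orientation: [0.259, 3.121, 0.136]
ft_force: [-0.4, 0.4, -5.0]
grip_width: 0.15
grasp_force: 55.0
```

>>> drive_tool(deltas="1 0 -0.01 0.1 0 0 0;1 0 0 0 0 0 0;1 0 0 0 0 0 0")

```text
time_s: 13.9
position: [0.5171, 0.1836, 0.1623]
orientation: [0.259, 3.12, 0.137]
ft_force: [-0.6, 0.9, -0.8]
grip_width: 0.148
grasp_force: 55.0
```

>>> drive_tool(deltas="1 0 -0.12 -0.19 -0.0175 0 0;1 0 -0.12 -0.17 -0.0175 0 0;1 0 -0.12 -0.17 -0.0175 0 0;1 0 -0.12 -0.17 -0.0175 0 0;1 0 -0.12 -0.17 -0.0175 0 0;1 0 0 0 0 0 0;1 0 0 0 0 0 0")

```text
time_s: 14.6
position: [0.5158, 0.1757, 0.1696]
orientation: [0.259, 3.105, 0.272]
ft_force: [0.8, 0.5, -5.4]
grip_width: 0.145
grasp_force: 55.0
```

```bash
python3 -c "
from h import *
tilt()"
```

```text
tilt deg 10.01999912552321 roll 0.01759316831159274 lip [0.4998 0.0807 0.0829] piv [0.5019 0.0933 0.0852] F [ 0.7536  0.5183 -5.4262] T [-0.5034 -0.0759  0.0216] q [ 0.3949  0.4655 -0.8619  1.9232  0.2735  0.8244  0.8311] t 14.6
```

>>> drive_tool(deltas="1 0 -0.02 0.1 0 0 0;1 0 -0.12 -0.14 -0.0175 0 0;1 0 -0.12 -0.14 -0.0175 0 0;1 0 -0.12 -0.14 -0.0175 0 0;1 0 0 0 0 0 0;1 0 0 0 0 0 0")

```text
time_s: 15.2
position: [0.5154, 0.1714, 0.1723]
orientation: [0.258, 3.092, 0.353]
ft_force: [-0.0, -0.6, -2.9]
grip_width: 0.15
grasp_force: 55.0
```

```bash
python3 -c "
from h import *
tilt()
im=grab('side','pics/s4.png')
c=cv2.resize(im[90:240,200:350,::-1],None,fx=4,fy=4); cv2.imwrite('pics/s4c.png',c)"
```

```text
tilt deg 13.029351353395498 roll -0.022075502456450163 lip [0.5002 0.081  0.0806] piv [0.5023 0.0935 0.0835] F [-0.0425 -0.6399 -2.9047] T [-0.8511 -0.1057 -0.0696] q [ 0.4641  0.4663 -0.898   1.9403  0.23    0.7917  0.8938] t 15.2
```

View pics/s4c.png

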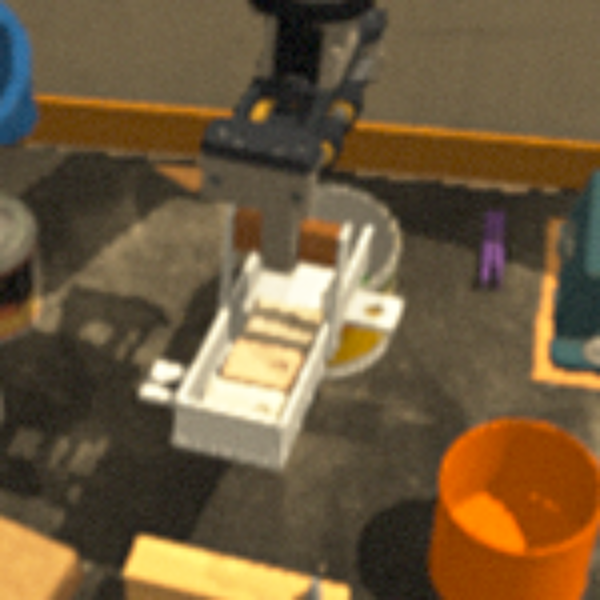

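At 13° the lip dips inside the tin's near rim, around (360,250) in the crop, and the tiles are still in place. I'll keep tipping gradually.

>>> drive_tool(deltas="1 0 -0.06 -0.07 -0.009 0 0;1 0 -0.06 -0.07 -0.009 0 0;1 0 -0.06 -0.07 -0.009 0 0;1 0 -0.06 -0.07 -0.009 0 0;1 0 -0.06 -0.07 -0.009 0 0;1 0 -0.06 -0.07 -0.009 0 0;1 0 -0.06 -0.07 -0.009 0 0;1 0 -0.06 -0.07 -0.009 0 0;1 0 0 0 0 0 0;1 0 0 0 0 0 0")

```text
time_s: 16.25
position: [0.5143, 0.1659, 0.1765]
orientation: [0.256, 3.071, 0.464]
ft_force: [-0.5, -1.8, 2.0]
grip_width: 0.149
grasp_force: 55.0
```

```bash
python3 -c "
from h import *
tilt()"
```

```text
tilt deg 17.167678940993053 roll -0.02085725043602123 lip [0.5003 0.0822 0.0785] piv [0.5024 0.0945 0.0823] F [-0.511  -1.8497  1.9659] T [-1.2735  0.0004 -0.0552] q [ 0.5621  0.4748 -0.9529  1.9614  0.17    0.7546  0.9816] t 16.25
```

>>> drive_tool(deltas="1 0 0 -0.06 0 0 0;1 0 -0.06 -0.08 -0.009 0 0;1 0 -0.06 -0.08 -0.009 0 0;1 0 -0.06 -0.08 -0.009 0 0;1 0 -0.06 -0.08 -0.009 0 0;1 0 0 0 0 0 0;1 0 -0.06 -0.08 -0.009 0 0;1 0 -0.06 -0.08 -0.009 0 0;1 0 0 0 0 0 0;1 0 0 0 0 0 0")

```text
time_s: 17.25
position: [0.5131, 0.1607, 0.1802]
orientation: [0.254, 3.054, 0.545]
ft_force: [0.1, -1.6, -2.1]
grip_width: 0.149
grasp_force: 55.0
```

```bash
cat > b.py <<'E'
from h import *
tilt()
n0=cv2.imread('pics/s4.png'); im=grab('side','pics/s_last.png')[:,:,::-1]
d=cv2.absdiff(n0,np.ascontiguousarray(im)).max(2)[150:210,235:300]; print('changed',(d>60).sum())
E
python3 b.py
```

```text
tilt deg 20.248690177518757 roll 0.027208545603384825 lip [0.4999 0.0824 0.0777] piv [0.5019 0.0944 0.0822] F [ 0.0827 -1.605  -2.0794] T [-1.2818 -0.0501 -0.0779] q [ 0.639   0.4869 -0.9974  1.9756  0.1264  0.7337  1.0482] t 17.25
changed 957
```

>>> drive_tool(deltas="1 0 -0.06 -0.08 -0.009 0 0;1 0 -0.06 -0.08 -0.009 0 0;1 0 0 0 0 0 0;1 0 -0.06 -0.08 -0.009 0 0;1 0 -0.06 -0.08 -0.009 0 0;1 0 0 0 0 0 0;1 0 -0.06 -0.08 -0.009 0 0;1 0 -0.06 -0.08 -0.009 0 0;1 0 0 0 0 0 0;1 0 0 0 0 0 0;1 0 -0.06 -0.08 -0.009 0 0;1 0 -0.06 -0.08 -0.009 0 0;1 0 0 0 0 0 0;1 0 0 0 0 0 0;1 0 0 0 0 0 0")

```text
time_s: 18.8
position: [0.5121, 0.154, 0.1844]
orientation: [0.252, 3.027, 0.653]
ft_force: [-0.5, -1.1, -3.7]
grip_width: 0.146
grasp_force: 55.0
```

```bash
python3 b.py
```

```text
tilt deg 24.36653460920982 roll 0.005540759595310123 lip [0.5002 0.0831 0.0765] piv [0.5022 0.0948 0.0819] F [-0.5059 -1.0696 -3.7387] T [-1.3958  0.1207  0.0373] q [ 0.7382  0.5135 -1.0564  1.9927  0.076   0.7094  1.1324] t 18.8
changed 1291
```

```bash
cat > floor.py <<'E'
from h import *
def prof(f,pos,ori):
    im=cv2.imread(f).astype(int); M=Rot.from_rotvec(ori).as_matrix()
    X=np.arange(-100,106,10); out=[]
    for x in X:
        P=[np.array(pos)+M@np.array([-y/1e3,-x/1e3,.0686-.006]) for y in(-12,-6,0,6,12)]
        uv=np.round(proj('side',P)).astype(int); c=im[uv[:,1],uv[:,0]]; out.append(int(np.median(c[:,2]-c[:,0])))
    print(f,list(zip(X.tolist(),out)))
prof('pics/s4.png',[.5154,.1714,.1723],[.258,3.092,.353])
s=monitor.observe(); prof('pics/s_last.png',s['position'],s['orientation'])
E
python3 floor.py
```

```text
pics/s4.png [(-100, 32), (-90, 30), (-80, 51), (-70, 39), (-60, 32), (-50, 46), (-40, 96), (-30, 87), (-20, 106), (-10, 103), (0, 57), (10, 88), (20, 82), (30, 62), (40, 62), (50, 18), (60, 16), (70, 18), (80, 16), (90, 56), (100, 72)]
pics/s_last.png [(-100, 39), (-90, 38), (-80, 39), (-70, 38), (-60, 51), (-50, 26), (-40, 37), (-30, 95), (-20, 88), (-10, 95), (0, 107), (10, 71), (20, 86), (30, 87), (40, 81), (50, 64), (60, 30), (70, 20), (80, 19), (90, 19), (100, 24)]
```

>>> drive_tool(deltas="1 0 -0.06 -0.07 -0.009 0 0;1 0 -0.06 -0.07 -0.009 0 0;1 0 0 0 0 0 0;1 0 -0.06 -0.07 -0.009 0 0;1 0 -0.06 -0.07 -0.009 0 0;1 0 0 0 0 0 0;1 0 0 0 0 0 0;1 0 0 0 0 0 0")

```text
time_s: 19.65
position: [0.5117, 0.1507, 0.186]
orientation: [0.25, 3.011, 0.707]
ft_force: [-1.4, -1.7, -2.0]
grip_width: 0.147
grasp_force: 55.0
```

```bash
python3 b.py; python3 floor.py | tail -1
```

```text
tilt deg 26.432193237286032 roll -0.009690341880316594 lip [0.5005 0.0837 0.0756] piv [0.5024 0.0952 0.0814] F [-1.4324 -1.6704 -2.0146] T [-1.4334  0.2168  0.0209] q [ 0.7852  0.5314 -1.0847  2.0006  0.0545  0.6985  1.1719] t 19.65
changed 1405
pics/s_last.png [(-100, 38), (-90, 41), (-80, 36), (-70, 38), (-60, 39), (-50, 45), (-40, 36), (-30, 50), (-20, 87), (-10, 88), (0, 94), (10, 102), (20, 73), (30, 89), (40, 87), (50, 86), (60, 65), (70, 29), (80, 21), (90, 20), (100, 41)]
```

```bash
cat > chk.py <<'E'
from h import *
def chk(f,pos,ori):
    im=cv2.imread(f); M=Rot.from_rotvec(ori).as_matrix()
    g=lambda x,y,z,a=0:np.array(pos)+M@Rot.from_rotvec([np.radians(a),0,0]).apply(np.array([-y,-x,86-z])/1e3-[0,0,.019])+M@np.array([0,0,.0016])
    for a in(0,3,6,9):  # a: chute nose-up relative to tool
        print(f,'a',a,'rear corners bottom',proj('side',[g(-110,33,0,a),g(-110,-33,0,a)]).round(1).tolist(),'ear tip',proj('side',[g(-60,65,0,a)]).round(1).tolist())
    m=(im.min(2)>105).astype(np.uint8); n,l,st,c=cv2.connectedComponentsWithStats(m[:, :320])
    p=proj('side',[g(-105,0,34)])[0]; 
    k=[i for i in range(1,n) if st[i,4]>150 and abs(c[i][0]-p[0])<70 and abs(c[i][1]-p[1])<70]
    for i in k:
        ys,xs=np.where(l==i); print('blob',st[i].tolist(),'bottom',xs[ys.argmax()],ys.max(),'left',xs.min(),ys[xs.argmin()])
chk('pics/s4.png',[.5154,.1714,.1723],[.258,3.092,.353])
s=monitor.observe(); chk('pics/s_last.png',s['position'],s['orientation'])
E
python3 chk.py
```

```text
pics/s4.png a 0 rear corners bottom [[242.7, 200.3], [269.6, 206.8]] ear tip [[236.5, 185.1]]
pics/s4.png a 3 rear corners bottom [[243.0, 201.3], [269.9, 207.7]] ear tip [[236.9, 185.2]]
pics/s4.png a 6 rear corners bottom [[243.5, 202.0], [270.1, 208.4]] ear tip [[237.4, 185.3]]
pics/s4.png a 9 rear corners bottom [[243.9, 202.6], [270.4, 209.0]] ear tip [[237.8, 185.2]]
blob [235, 145, 66, 62, 1793] bottom 267 206 left 235 186
blob [232, 225, 45, 16, 307] bottom 263 240 left 232 231
pics/s_last.png a 0 rear corners bottom [[244.3, 184.1], [271.9, 190.5]] ear tip [[237.5, 173.3]]
pics/s_last.png a 3 rear corners bottom [[244.4, 185.7], [271.9, 192.1]] ear tip [[237.8, 174.0]]
pics/s_last.png a 6 rear corners bottom [[244.6, 187.2], [272.0, 193.6]] ear tip [[238.2, 174.5]]
pics/s_last.png a 9 rear corners bottom [[244.9, 188.5], [272.1, 194.9]] ear tip [[238.5, 174.9]]
blob [236, 135, 65, 56, 1642] bottom 268 190 left 236 173
blob [181, 140, 27, 19, 336] bottom 194 158 left 181 146
blob [232, 225, 55, 19, 406] bottom 277 243 left 232 231
```

```bash
sed -i 's/.0686-.006/.0686-.019/' floor.py; python3 floor.py
python3 - <<'E'
from h import *
im=grab('top','pics/t5.png'); s=monitor.observe(); M=Rot.from_rotvec(s['orientation']).as_matrix()
P=[s['position']+M@np.array([0,-x/1e3,.0686-.010]) for x in range(-100,111,10)]
uv=np.round(proj('top',P)).astype(int); print([(x,im[v,u].tolist()) for x,(u,v) in zip(range(-100,111,10),uv)])
E
```

```text
pics/s4.png [(-100, 32), (-90, 35), (-80, 38), (-70, 25), (-60, 104), (-50, 82), (-40, 95), (-30, 102), (-20, 91), (-10, 87), (0, 88), (10, 54), (20, 81), (30, 21), (40, 17), (50, 19), (60, 16), (70, 44), (80, 64), (90, 78), (100, 74)]
pics/s_last.png [(-100, 38), (-90, 39), (-80, 45), (-70, 36), (-60, 62), (-50, 87), (-40, 88), (-30, 93), (-20, 107), (-10, 73), (0, 86), (10, 83), (20, 64), (30, 58), (40, 29), (50, 24), (60, 23), (70, 48), (80, 41), (90, 32), (100, 31)]
[(-100, [249, 243, 230]), (-90, [255, 251, 229]), (-80, [255, 251, 227]), (-70, [255, 246, 220]), (-60, [255, 250, 228]), (-50, [205, 180, 153]), (-40, [255, 232, 196]), (-30, [255, 231, 195]), (-20, [244, 212, 177]), (-10, [134, 121, 104]), (0, [144, 129, 112]), (10, [129, 115, 98]), (20, [71, 70, 68]), (30, [84, 75, 68]), (40, [133, 117, 104]), (50, [140, 118, 101]), (60, [176, 142, 82]), (70, [66, 65, 66]), (80, [69, 66, 65]), (90, [67, 66, 65]), (100, [223, 212, 199]), (110, [119, 111, 99])]
```

>>> drive_tool(deltas="1 0 -0.06 -0.07 -0.009 0 0;1 0 -0.06 -0.07 -0.009 0 0;1 0 0 0 0 0 0;1 0 -0.06 -0.08 -0.009 0 0;1 0 -0.06 -0.07 -0.009 0 0;1 0 0 0 0 0 0;1 0 0 0 0 0 0;1 0 0 0 0 0 0")

```text
time_s: 20.55
position: [0.5111, 0.1473, 0.1875]
orientation: [0.249, 2.995, 0.761]
ft_force: [-1.3, -2.4, 0.5]
grip_width: 0.153
grasp_force: 55.0
```

```bash
cat > top.py <<'E'
from h import *
tilt()
im=grab('top','pics/t5.png'); s=monitor.observe(); M=Rot.from_rotvec(s['orientation']).as_matrix()
P=[s['position']+M@np.array([0,-x/1e3,.0686-.010]) for x in range(-100,111,10)]
uv=np.round(proj('top',P)).astype(int); print([(x,im[v,u].tolist()) for x,(u,v) in zip(range(-100,111,10),uv)])
E
python3 top.py
```

```text
tilt deg 28.497262533507545 roll -0.014681523100842184 lip [0.5006 0.0842 0.0747] piv [0.5025 0.0955 0.0809] F [-1.2613 -2.427   0.4609] T [-1.4051  0.2716  0.0066] q [ 0.8308  0.5521 -1.1121  2.0081  0.0353  0.6891  1.2097] t 20.55
[(-100, [229, 219, 206]), (-90, [255, 247, 233]), (-80, [255, 247, 233]), (-70, [255, 248, 234]), (-60, [255, 248, 233]), (-50, [255, 249, 234]), (-40, [255, 249, 235]), (-30, [255, 249, 235]), (-20, [236, 226, 212]), (-10, [206, 192, 170]), (0, [137, 125, 106]), (10, [133, 119, 103]), (20, [84, 77, 73]), (30, [83, 78, 71]), (40, [88, 69, 58]), (50, [157, 118, 89]), (60, [131, 111, 89]), (70, [189, 153, 88]), (80, [67, 66, 65]), (90, [66, 64, 64]), (100, [68, 67, 67]), (110, [199, 182, 160])]
```

>>> drive_tool(deltas="1 0 0 -0.03 0 0 0;1 0 0 0 0 0 0;1 0 0 0 0 0 0")

```text
time_s: 20.9
position: [0.5109, 0.1471, 0.1875]
orientation: [0.249, 2.996, 0.76]
ft_force: [-0.6, -2.9, -1.1]
grip_width: 0.149
grasp_force: 55.0
```

```bash
python3 b.py; sed -i 's/.0686-.019/.0686-.008/' floor.py; python3 floor.py|tail -1
python3 - <<'E'
from h import *
a=cv2.imread('pics/s_last.png'); t=grab('top','pics/t6.png')[:,:,::-1]
c=np.hstack([cv2.resize(a[90:210,210:330],(400,400)),cv2.resize(np.ascontiguousarray(t[150:270,220:340]),(400,400))]); cv2.imwrite('pics/last.png',c)
E
```

```text
tilt deg 28.480026864108716 roll 0.014457488777667763 lip [0.5003 0.084  0.0748] piv [0.5022 0.0953 0.081 ] F [-0.6155 -2.9142 -1.0834] T [-1.6405  0.2725 -0.0357] q [ 0.8314  0.5518 -1.1124  2.0082  0.035   0.69    1.21  ] t 20.9
changed 1418
pics/s_last.png [(-100, 41), (-90, 40), (-80, 40), (-70, 41), (-60, 42), (-50, 45), (-40, 23), (-30, 33), (-20, 34), (-10, 26), (0, 24), (10, 47), (20, 39), (30, 29), (40, 21), (50, 21), (60, 21), (70, 46), (80, 49), (90, 64), (100, 66)]
```

>>> drive_tool(deltas="1 0 -0.06 -0.08 -0.009 0 0;1 0 -0.06 -0.08 -0.009 0 0;1 0 -0.06 -0.08 -0.009 0 0;1 0 -0.06 -0.08 -0.009 0 0;1 0 -0.06 -0.08 -0.009 0 0;1 0 -0.06 -0.08 -0.009 0 0;1 0 0 0 0 0 0;1 0 0 0 0 0 0;1 0 0 0 0 0 0")

```text
time_s: 21.9
position: [0.51, 0.1415, 0.1899]
orientation: [0.247, 2.97, 0.84]
ft_force: [-1.1, -2.2, -0.8]
grip_width: 0.147
grasp_force: 55.0
```

```bash
python3 b.py;  python3 - <<'E'
from h import *
a=cv2.imread('pics/s_last.png'); t=grab('top','pics/t7.png')[:,:,::-1]
c=np.hstack([cv2.resize(a[90:210,210:330],(400,400)),cv2.resize(np.ascontiguousarray(t[150:270,220:340]),(400,400))]); cv2.imwrite('pics/last.png',c)
E
```

```text
tilt deg 31.5686923514235 roll 0.006380863557248853 lip [0.5005 0.0845 0.0738] piv [0.5023 0.0954 0.0806] F [-1.0666 -2.1566 -0.8119] T [-1.4006  0.3249  0.0516] q [ 0.8969  0.5869 -1.1515  2.0183  0.0103  0.6793  1.2638] t 21.9
changed 1461
```

View pics/last.png

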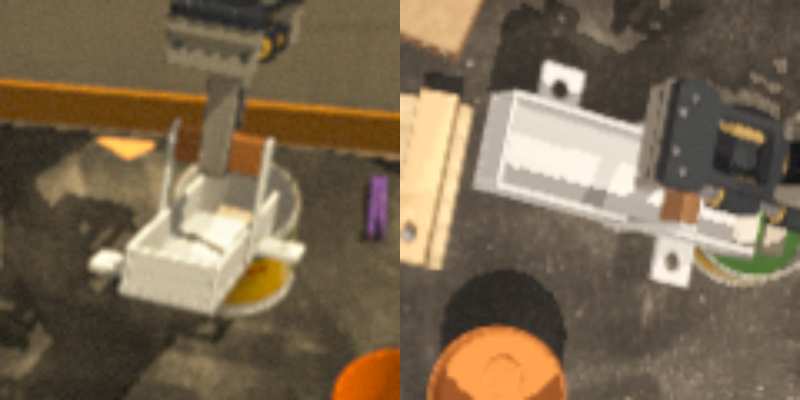

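The rear and middle of the chute are empty. Something tile-coloured shows near the lip, at (235,213) in the left half and (715,235)/(745,225) in the right half. I'll check whether it lies in the chute or in the tin.

Run:
```python
from h import *
s=monitor.observe(); M=Rot.from_rotvec(s['orientation']).as_matrix(); p=s['position']
g=lambda x,y,z:p+M@np.array([-y,-x,68.6-z])/1e3
for n,sc in(('top',lambda uv:((uv-[220,150])*400/120+[400,0])),('side',lambda uv:((uv-[210,90])*400/120))):
    pts=[(110,33,4),(110,-33,4),(110,29,34),(110,-29,34),(60,-29,4),(60,29,4)]
    print(n,[(q,sc(proj(n,[g(*q)]))[0].round().tolist()) for q in pts])
# chute-plane coords of tile pixels
for n,px in(('top',[[715,235],[745,225],[690,205]]),('side',[[235,213],[222,213],[248,213],[235,206],[235,220]])):
    uv=np.array(px,float)-([400,0] if n=='top' else [0,0]); uv=uv*.3+([220,150] if n=='top' else [210,90])
    o,d=ray(n,uv); nrm=-M[:,2]; 
    for z in(4,18):
        c=g(0,0,z); X=o+d*(((c-o)@nrm)/(d@nrm))[:,None]; L=(X-p)@M*1e3; print(n,z,np.c_[-L[:,1],-L[:,0]].round())
im=cv2.imread('pics/t7.png'); print(im[150+60:150+80,220+80:220+112:3,::-1].tolist()[::4])
```

```text
top [((110, 33, 4), [742.0, 166.0]), ((110, -33, 4), [728.0, 251.0]), ((110, 29, 34), [767.0, 171.0]), ((110, -29, 34), [754.0, 247.0]), ((60, -29, 4), [676.0, 233.0]), ((60, 29, 4), [690.0, 156.0])]
side [((110, 33, 4), [192.0, 209.0]), ((110, -33, 4), [271.0, 227.0]), ((110, 29, 34), [203.0, 175.0]), ((110, -29, 34), [272.0, 190.0]), ((60, -29, 4), [254.0, 241.0]), ((60, 29, 4), [182.0, 225.0])]
top 4 [[ 96. -23.]
 [122. -10.]
 [ 68.  -6.]]
top 18 [[ 85. -25.]
 [111. -12.]
 [ 58.  -9.]]
side 4 [[127.   0.]
 [119.  10.]
 [135.  -9.]
 [148.   5.]
 [107.  -4.]]
side 18 [[ 78.  -8.]
 [ 70.   1.]
 [ 86. -17.]
 [ 98.  -3.]
 [ 58. -12.]]
[[[136, 91, 57], [142, 96, 59], [184, 127, 80], [173, 118, 74], [160, 127, 79], [182, 146, 84], [65, 62, 62], [65, 64, 63], [66, 67, 65], [63, 62, 61], [66, 64, 60]], [[143, 96, 61], [145, 97, 62], [179, 124, 79], [201, 179, 158], [255, 247, 233], [254, 245, 231], [212, 202, 189], [133, 121, 106], [136, 125, 114], [187, 180, 165], [141, 128, 115]], [[207, 200, 189], [209, 199, 186], [230, 220, 207], [189, 180, 167], [181, 173, 161], [183, 173, 160], [183, 174, 161], [249, 233, 210], [250, 235, 212], [188, 210, 138], [218, 200, 174]], [[235, 224, 211], [227, 217, 204], [205, 195, 182], [201, 190, 178], [237, 230, 215], [233, 225, 214], [206, 198, 183], [223, 207, 184], [224, 210, 189], [97, 123, 64], [230, 211, 184]], [[168, 157, 141], [218, 208, 193], [234, 224, 211], [160, 121, 46], [171, 163, 141], [120, 125, 94], [147, 142, 120], [163, 152, 136], [180, 169, 153], [90, 113, 62], [110, 111, 79]]]
```

Run:
```python
from h import *
def m(n,f,box):
    im=cv2.imread(f).astype(int); x0,y0,x1,y1=box; r=im[y0:y1,x0:x1]; k=((r[:,:,2]-r[:,:,0]>32)&(r[:,:,2]-r[:,:,0]<75)&(r[:,:,2]>195))
    l=cv2.connectedComponentsWithStats(k.astype(np.uint8)); 
    for s,c in zip(l[2][1:],l[3][1:]):
        if s[4]>5: print(n,(s[:4]+[x0,y0,0,0]).tolist(),s[4],c+[x0,y0]); yield c+[x0,y0]
A=list(m('top','pics/t7.png',(305,195,350,240))); B=list(m('side','pics/s_last.png',(262,140,300,185)))
for a in A:
    for b in B:
        (o1,d1),(o2,d2)=ray('top',[a]),ray('side',[b]); D=np.c_[d1[0],-d2[0]]; s=np.linalg.lstsq(D,o2-o1,rcond=None)[0]
        p,q=o1+s[0]*d1[0],o2+s[1]*d2[0]; print(a,b,(p+q)/2,'gap mm',np.linalg.norm(p-q)*1e3)
```

```text
top [320, 215, 8, 8] 53 [323.2075 218.3585]
top [329, 218, 7, 6] 22 [331.5455 220.2273]
side [262, 140, 38, 43] 572 [275.6958 163.5997]
[323.2075 218.3585] [275.6958 163.5997] [0.5006 0.0676 0.0251] gap mm 19.28839341256165
[331.5455 220.2273] [275.6958 163.5997] [ 0.5008  0.0404 -0.0053] gap mm 22.945728058283088
```

>>> drive_tool(deltas="1 0 0.1 -0.17 0 0 0;1 0 0.16 -0.26 0 0 0;1 0 0.26 -0.43 0 0 0;1 0 0.26 -0.43 0 0 0;1 0 0.52 -0.85 0 0 0;1 0 0.52 -0.85 0 0 0;1 0 0.52 -0.85 0 0 0;1 0 0 0 0 0 0;1 0 0 0 0 0 0;1 0 0 0 0 0 0")

```text
time_s: 23.0
position: [0.5098, 0.1414, 0.2347]
orientation: [0.247, 2.971, 0.84]
ft_force: [0.0, -0.4, -4.1]
grip_width: 0.15
grasp_force: 55.0
```

```bash
python3 b.py; python3 -c "
from h import *
cv2.imwrite('pics/t8.png',read_camera('top')[:,:,::-1])
for f in('t7','t8'):
    im=cv2.imread(f'pics/{f}.png').astype(int)[185:245,300:355]; g=(im[:,:,1]-im[:,:,2]>15); k=((im[:,:,2]-im[:,:,0]>28)&(im[:,:,2]-im[:,:,0]<75)&(im[:,:,2]>180)).astype(np.uint8)
    l=cv2.connectedComponentsWithStats(k); print(f,'green',g.sum(),[(s[:5].tolist(),c.round(1).tolist()) for s,c in zip(l[2][1:],l[3][1:]) if s[4]>8])
"
```

```text
tilt deg 31.578014014348696 roll 0.034774467157915254 lip [0.5001 0.0845 0.1186] piv [0.502  0.0954 0.1254] F [ 0.0057 -0.401  -4.0984] T [-1.0492  0.0259 -0.0887] q [ 0.9564  0.5302 -1.2188  1.9786 -0.0348  0.7699  1.2646] t 23.0
changed 1785
t7 green 121 [([53, 7, 2, 19, 29], [53.7, 15.5]), ([19, 30, 9, 8, 58], [23.3, 33.3]), ([29, 33, 7, 6, 29], [31.7, 35.3]), ([20, 47, 10, 4, 17], [24.0, 48.1])]
t8 green 132 [([22, 27, 6, 11, 51], [24.4, 32.0]), ([29, 26, 8, 13, 55], [32.1, 33.0]), ([20, 47, 8, 4, 13], [23.3, 48.3])]
```

>>> drive_tool(deltas="1 0 0 0 0.05 0 0;1 0 0 0 0.1 0 0;1 0 0 0 0.1 0 0;1 0 0 0 0.1 0 0;1 0 0 0 0.1 0 0;1 0 0 0 0.07 0 0;1 0 0 0 0.03 0 0;1 0 0 0 0 0 0;1 0 0 0 0 0 0")

```text
time_s: 24.0
position: [0.5098, 0.1414, 0.2344]
orientation: [-0.261, -3.13, -0.004]
ft_force: [-0.4, -0.3, -3.9]
grip_width: 0.151
grasp_force: 55.0
```

```bash
python3 -c "
from h import *
togo([.5353,.3812,.2],80.5); tilt()"
```

```text
t 24.0 pos [0.5098 0.1414 0.2344] q [ 0.4002  0.394  -0.9086  1.8338  0.3466  1.0829  0.7675] F [-0.3885 -0.2735 -3.9282] w 0.1513655151777441 54.998289942741394
shift now cm [ 1.4499 24.0662  3.5055] turn [ 0.0025 -0.0014 -0.0005] shift in target axes [ 1.4435 24.0755  3.4438]
tilt deg 0.14188566025491808 roll 0.0794371246505108 lip [0.4915 0.0331 0.1656] piv [0.4937 0.0459 0.1656] F [-0.3885 -0.2735 -3.9282] T [-0.0205 -0.1662 -0.0098] q [ 0.4002  0.394  -0.9086  1.8338  0.3466  1.0829  0.7675] t 24.0
```

>>> drive_tool(deltas="1 0.14 1 0 0.0025 -0.0014 0;1 0.14 2 0 0 0 0;1 0.15 3 0 0 0 0;1 0.15 3 0 0 0 0;1 0.15 3 0 0 0 0;1 0.15 3 0 0 0 0;1 0.15 3 0 0 0 0;1 0.14 3 0 0 0 0;1 0.14 2 0.5 0 0 0;1 0.14 1.07 0.5 0 0 0;1 0 0 0.5 0 0 0;1 0 0 0 0 0 0;1 0 0 0 0 0 0;1 0 0 0 0 0 0")

```text
time_s: 25.4
position: [0.5361, 0.3802, 0.2201]
orientation: [0.263, 3.129, -0.002]
ft_force: [-0.0, -0.0, -4.4]
grip_width: 0.149
grasp_force: 55.0
```

Run:
```python
from h import *
togo([.5353,.3813,.1486],80.5); tilt()
im=grab('side','pics/s9.png'); s=monitor.observe(); M=Rot.from_rotvec(s['orientation']).as_matrix(); p=s['position']
# ear-hole check: dark centroid inside white ears in side view, against prediction and against the lifted picture s2
g=lambda x,y,z:p+M@np.array([-y,-x,68.6-z])/1e3
for e in((60,-49),(-60,49)):
    u=proj('side',[g(*e,5)])[0]; print(e,'pred',u)
    for f in('s9',):
        r=cv2.imread(f'pics/{f}.png',0); x,y=np.round(u).astype(int); print(r[y-5:y+6,x-7:x+8])
```

```text
t 25.4 pos [0.5361 0.3802 0.2201] q [-0.1157  0.6289 -0.8295  1.5383  0.4886  1.1914  0.3695] F [-0.0333 -0.0241 -4.3731] w 0.14865366758804438 54.99843657016754
shift now cm [0.1155 0.1052 7.1514] turn [-0.0013  0.002  -0.0018] shift in target axes [0.1009 0.0963 7.1517]
tilt deg -0.07316245315787531 roll -0.11561673765384786 lip [0.5179 0.2716 0.1517] piv [0.5201 0.2844 0.1516] F [-0.0333 -0.0241 -4.3731] T [ 0.0389 -0.157  -0.0613] q [-0.1157  0.6289 -0.8295  1.5383  0.4886  1.1914  0.3695] t 25.4
(60, -49) pred [279.4808 212.0491]
[[209 188 230 243 244 245 244 242 235 228 208 192 168 152 133]
 [186 201 237 241 241 242 244 241 244 242 241 242 236 240 232]
 [184 216 239 241 242 242 238 236 235 237 242 246 250 253 253]
 [190 225 242 243 244 237 212 187 185 187 219 242 250 252 253]
 [198 236 242 244 238 203 146 109 111 118 165 230 250 252 253]
 [214 236 241 240 227 149  84  65  73  67 124 224 251 252 253]
 [227 241 241 242 222 133  68  67  69  73 131 226 252 253 252]
 [240 243 242 243 236 174 119 110 104 129 200 247 252 252 244]
 [241 244 243 245 243 230 207 193 194 216 242 252 253 2
[... 163 characters left out ...]
.849 ]
[[ 57  91 149 169 180 172 188 237 253 248 234 177 146 170 243]
 [ 62 118 175 197 222 201 221 250 252 221 190 169 172 224 250]
 [ 92 178 236 245 252 234 228 239 230 177 156 158 192 242 245]
 [142 237 253 253 252 233 188 157 147 126 135 161 212 250 236]
 [179 252 253 253 238 171 111  70  65  76 112 175 241 251 219]
 [205 252 253 252 203  97  41  28  24  36  90 196 253 249 202]
 [240 253 253 252 201  88  28  15  21  32 107 226 253 230 191]
 [253 253 252 253 241 164 107  64  54  79 166 247 249 209 176]
 [253 253 252 253 253 243 206 143 114 141 214 252 236 197 184]
 [253 253 253 253 254 253 239 175 153 181 244 251 225 186 183]
 [242 246 248 252 253 253 224 168 160 207 252 244 206 178 186]]
```

The ear holes lie within half a pixel of where the original grasp predicts them, so the chute hasn't slipped in the grip. Descending over the pegs.

>>> drive_tool(deltas="1 0.1 0.11 1 -0.0013 0.002 -0.0018;1 0 0 2 0 0 0;1 0 0 2 0 0 0;1 0 0 1.5 0 0 0;1 0 0 0.7 0 0 0;1 0 0 0 0 0 0;1 0 0 0 0 0 0")

```text
time_s: 26.15
position: [0.5349, 0.3832, 0.1484]
orientation: [0.257, 3.131, 0.002]
ft_force: [0.7, -0.1, -3.6]
grip_width: 0.147
grasp_force: 55.0
```

```bash
python3 -c "
from h import *
togo([.5353,.3813,.1186],80.5); tilt()"
```

```text
t 26.15 pos [0.5349 0.3832 0.1484] q [-0.1418  0.6993 -0.7897  1.5988  0.5455  1.0753  0.3272] F [ 0.6727 -0.108  -3.5933] w 0.14739033403254037 54.998427629470825
shift now cm [-0.0667 -0.1821  2.9833] turn [ 0.0013 -0.0001  0.0018] shift in target axes [-0.0668 -0.1782  2.9835]
tilt deg 0.07196239681536974 roll 0.00521937668473052 lip [0.517  0.2747 0.0797] piv [0.5191 0.2876 0.0797] F [ 0.6727 -0.108  -3.5933] T [ 0.0424 -0.1063  0.0211] q [-0.1418  0.6993 -0.7897  1.5988  0.5455  1.0753  0.3272] t 26.15
```

>>> drive_tool(deltas="1 0 0 0.2 0 0 0;1 0 0 0 0 0 0")

```text
time_s: 26.35
position: [0.5349, 0.3829, 0.1464]
orientation: [0.257, 3.131, 0.001]
ft_force: [-0.7, -0.5, -3.7]
grip_width: 0.147
grasp_force: 55.0
```

>>> drive_tool(deltas="1 0 0 0.2 0 0 0;1 0 0 0 0 0 0")

```text
time_s: 26.55
position: [0.5346, 0.3826, 0.1438]
orientation: [-0.257, -3.13, -0.0]
ft_force: [0.7, -0.7, -3.8]
grip_width: 0.147
grasp_force: 55.0
```

>>> drive_tool(deltas="1 0 0 0.2 0 0 0;1 0 0 0 0 0 0")

```text
time_s: 26.75
position: [0.5346, 0.3825, 0.1415]
orientation: [-0.257, -3.13, 0.0]
ft_force: [0.2, -0.3, -3.9]
grip_width: 0.147
grasp_force: 55.0
```

>>> drive_tool(deltas="1 -0.05 -0.13 0 0 0 0.002;1 0 0 0.3 0 0 0;1 0 0 0.3 0 0 0;1 0 0 0.3 0 0 0;1 0 0 0 0 0 0;1 0 0 0 0 0 0")

```text
time_s: 27.35
position: [0.5348, 0.3813, 0.1326]
orientation: [-0.26, -3.13, -0.0]
ft_force: [-0.3, -0.2, -4.1]
grip_width: 0.146
grasp_force: 55.0
```

>>> drive_tool(deltas="1 0 0 0.3 0 0 0;1 0 0 0.3 0 0 0;1 0 0 0.3 0 0 0;1 0 0 0 0 0 0;1 0 0 0 0 0 0")

```text
time_s: 27.85
position: [0.5349, 0.3816, 0.1237]
orientation: [-0.26, -3.13, -0.001]
ft_force: [0.9, 1.3, -5.4]
grip_width: 0.146
grasp_force: 55.0
```

Past the pegs' taper with negligible side force. Continuing down to the seat.

>>> drive_tool(deltas="1 0 0 0.2 0 0 0;1 0 0 0.15 0 0 0;1 0 0 0 0 0 0;1 0 0 0 0 0 0")

```text
time_s: 28.25
position: [0.535, 0.3815, 0.1203]
orientation: [-0.26, -3.13, -0.001]
ft_force: [0.6, 1.1, -5.0]
grip_width: 0.15
grasp_force: 55.0
```

>>> drive_tool(deltas="1 0 0 0.1 0 0 0;1 0 0 0 0 0 0;1 0 0 0 0 0 0")

```text
time_s: 28.55
position: [0.535, 0.3815, 0.1194]
orientation: [-0.26, -3.13, -0.001]
ft_force: [0.6, 1.7, -3.6]
grip_width: 0.147
grasp_force: 55.0
```

>>> drive_tool(deltas="1 0 0 0.05 0 0 0;1 0 0 0 0 0 0;1 0 0 0 0 0 0")

```text
time_s: 28.85
position: [0.535, 0.3815, 0.1189]
orientation: [-0.26, -3.13, -0.001]
ft_force: [-0.1, 1.3, -2.9]
grip_width: 0.151
grasp_force: 55.0
```

>>> drive_tool(deltas="1 0 0 0.05 0 0 0;1 0 0 0 0 0 0;1 0 0 0 0 0 0")

```text
time_s: 29.15
position: [0.535, 0.3816, 0.1186]
orientation: [-0.26, -3.131, -0.001]
ft_force: [-0.4, 3.2, -0.6]
grip_width: 0.152
grasp_force: 55.0
```

>>> drive_tool(deltas="1 0 0 0.05 0 0 0;1 0 0 0 0 0 0;1 0 0 0 0 0 0")

```text
time_s: 29.45
position: [0.535, 0.3816, 0.1186]
orientation: [-0.26, -3.131, -0.001]
ft_force: [-1.3, 1.4, 6.0]
grip_width: 0.149
grasp_force: 55.0
```

>>> drive_tool(deltas="1 0 0 -0.05 0 0 0;1 0 0 0 0 0 0", grip_force=10)

```text
time_s: 29.65
position: [0.535, 0.3816, 0.1185]
orientation: [-0.26, -3.13, -0.001]
ft_force: [-0.5, 2.4, 2.9]
grip_width: 0.153
grasp_force: 10.0
```

>>> drive_tool(deltas="0.3 0 0 0 0 0 0;0 0 0 0 0 0 0;0 0 0 0 0 0 0;0 0 0 0 0 0 0;0 0 0 0 0 0 0;0 0 0 -0.5 0 0 0;0 0 0 -1 0 0 0;0 0 0 -2 0 0 0;0 0 0 -3 0 0 0;0 0 0 -4 0 0 0;0 0 0 -4 0 0 0;0 0 0 -4 0 0 0;0 0 0 -1 0 0 0;0 0 0 0 0 0 0")

```text
time_s: 31.05
position: [0.5354, 0.3821, 0.316]
orientation: [0.26, 3.128, 0.005]
ft_force: [0.2, -0.2, -0.4]
grip_width: 0.501
grasp_force: 0.0
```

>>> drive_tool(deltas="0 -0.5 -4.2 0 0 0 0;0 -0.5 -4.2 0 0 0 0;0 -0.5 -4.2 0 0 0 0;0 -0.5 -4.2 0 0 0 0;0 -0.5 -4.2 0 0 0 0;0 -0.5 -4.2 0 0 0 0;0 -0.5 -4.2 0 0 0 0;0 -0.5 -4.2 0 0 0 0;0 -0.5 -4.2 0 0 0 0;0 -0.5 -4.2 0 0 0 0;0 -0.5 -4.2 0 0 0 0;0 -0.5 -4.2 0 0 0 0;0 -0.5 -4.2 0 0 0 0;0 -0.5 -4.2 0 0 0 0;0 -0.5 -4.2 0 0 0 0;0 0 0 0 0 0 0;0 0 0 0 0 0 0")

```text
time_s: 32.75
position: [0.5037, -0.253, 0.3112]
orientation: [-0.264, -3.127, -0.004]
ft_force: [0.5, 1.0, -0.6]
grip_width: 0.5
grasp_force: 0.0
```

Run:
```python
from h import *
a=cv2.imread('pics/top0.png').astype(int); b=grab('top','pics/t10.png')[:,:,::-1].astype(int); sa=cv2.imread('pics/side0.png').astype(int); sb=grab('side','pics/s10.png')[:,:,::-1].astype(int)
for n,x,y in(('top',a,b),('side',sa,sb)):
    d=(abs(x-y).max(2)>60).astype(np.uint8); l=cv2.connectedComponentsWithStats(d)
    print(n,[(s.tolist()) for s in l[2][1:] if s[4]>25])
for nm,im in(('0',a),('10',b)):  # shift of patches: phase correlation later; pegs/handle
    pass
f=lambda im,s:im[s].astype(np.uint8)
def shift(x,y,s):
    g=lambda i:cv2.cvtColor(i[s].astype(np.uint8),cv2.COLOR_BGR2GRAY).astype(np.float32)
    return cv2.phaseCorrelate(g(x),g(y),cv2.createHanningWindow(g(x).shape[::-1],cv2.CV_32F))
print('lip half',shift(a,b,np.s_[178:232,212:256])); print('ear+peg low',shift(a,b,np.s_[208:232,212:234])); print('ear+peg up',shift(a,b,np.s_[166:184,175:198]))
print('side low ear',shift(sa,sb,np.s_[225:250,268:292])); print('side tin wall',shift(sa,sb,np.s_[155:190,255:305]))
for nm,im in(('top0',a),('t10',b)):
    t=im[185:245,300:355]; k=((t[:,:,2]-t[:,:,0]>25)&(t[:,:,2]-t[:,:,1]>3)&(t[:,:,2]-t[:,:,0]<75)&(t[:,:,2]>150)).astype(np.uint8); l=cv2.connectedComponentsWithStats(k)
    print(nm,'tile-coloured in tin',[(s.tolist(),c.round(1).tolist()) for s,c in zip(l[2][1:],l[3][1:]) if s[4]>10],'green',((t[:,:,1]-t[:,:,2])>30).sum())
```

```text
top [[482, 164, 10, 37, 167], [498, 170, 14, 37, 221], [158, 176, 7, 25, 31], [507, 177, 5, 10, 39], [168, 180, 14, 20, 34], [186, 185, 11, 17, 42], [206, 188, 9, 17, 38], [243, 195, 6, 17, 27], [311, 204, 27, 23, 433], [357, 276, 12, 6, 48]]
side [[294, 0, 4, 9, 31], [478, 49, 34, 9, 201], [458, 68, 16, 8, 37], [471, 75, 18, 39, 128], [469, 80, 14, 31, 92], [335, 144, 5, 8, 29], [270, 152, 20, 11, 137], [240, 240, 23, 15, 157], [234, 256, 26, 25, 256]]
lip half ((0.7866811975971117, 0.20229710399872758), 0.989121319335184)
ear+peg low ((0.00021627545257807412, 0.1727967352735611), 0.9107987731695175)
ear+peg up ((0.6083015652180297, 0.014553977519033978), 0.9767056990552831)
side low ear ((-0.1324233176996774, 0.084158108888575), 0.9219206857681275)
side tin wall ((-0.10230957226686854, 0.013812886441119332), 0.6438633759816488)
top0 tile-coloured in tin [([45, 3, 10, 7, 48], [50.5, 5.8]), ([5, 8, 45, 43, 349], [29.4, 25.4]), ([0, 10, 4, 18, 42], [2.1, 18.2])] green 785
t10 tile-coloured in tin [([45, 3, 10, 12, 57], [51.0, 6.9]), ([5, 8, 45, 43, 633], [25.0, 28.0]), ([0, 10, 4, 18, 42], [2.1, 18.2]), ([29, 23, 9, 16, 94], [33.1, 30.4])] green 305
```

```bash
python3 -c "
from h import *
print(env.job_done())"
```

```text
the job is handed in; nothing more can be done
None
```

The job is handed in. All three tiles went into the tin (the chute came away 1.7 N lighter, about three tiles' weight). The chute is back down over both pegs with its lip pointing the same way, and the final pictures show no movement of the tin or of the things round about.

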